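# Fill the curing turntable and wind it once past the lamp

## Task

Stand the two spare wooden dolls upright in the turntable's two empty cups, leaving the dolls already loaded in theirs and the turntable unturned. Then gently, tipping no doll over, wind the turntable clockwise (seen from above) by its red knob: on to the red pointer, and from there through one more full turn, so that every doll passes the lamp, stopping with the knob at the pointer again and all five dolls upright in their cups. Do not disturb the other things on the bench.

Things in the scene. Friction and masses are not known exactly. Their poses are not given: they have to be found in the camera images.
- doll_a: turned wooden doll: cylindrical body 48 mm in diameter and 60 mm tall, thin neck, round head 36 mm in diameter, 95 mm tall in all, 85 g, red bands, black hair. Origin at the centre of its underside, z up its axis. Starts standing in a cup of the turntable and stays there.
- doll_b: turned wooden doll: cylindrical body 48 mm in diameter and 60 mm tall, thin neck, round head 36 mm in diameter, 95 mm tall in all, 85 g, blue bands, black hair. Origin at the centre of its underside, z up its axis. Starts standing in a cup of the turntable and stays there.
- doll_c: turned wooden doll: cylindrical body 48 mm in diameter and 60 mm tall, thin neck, round head 36 mm in diameter, 95 mm tall in all, 85 g, yellow bands, brown hair. Origin at the centre of its underside, z up its axis. Starts standing in a cup of the turntable and stays there.
- spare_a: turned wooden doll: cylindrical body 48 mm in diameter and 60 mm tall, thin neck, round head 36 mm in diameter, 95 mm tall in all, 85 g, green bands, black hair. Origin at the centre of its underside, z up its axis. A spare: starts standing on the bench among the jars.
- spare_b: turned wooden doll: cylindrical body 48 mm in diameter and 60 mm tall, thin neck, round head 36 mm in diameter, 95 mm tall in all, 85 g, red bands, brown hair. Origin at the centre of its underside, z up its axis. A spare: starts standing on the bench among the jars.
- axis (a point): centre of the plywood turntable disc (290 mm in diameter, 20 mm thick) on its top face, 45 mm above the bench; the disc turns about the vertical through this point. A steel hub cap 40 mm in diameter and 8 mm high sits here.
- cup0 (a point): cup 0 of the turntable: centre of its white floor, level with the disc's top face. Green collar, 56 mm inside and 64 mm outside diameter, 20 mm high. It lies 110 mm from the turntable's centre, 60 degrees anticlockwise (from above) from the knob. Three of the five cups hold dolls at the start, two are empty; which ones varies.
- cup1 (a point): cup 1 of the turntable: centre of its white floor, level with the disc's top face. Green collar, 56 mm inside and 64 mm outside diameter, 20 mm high. It lies 110 mm from the turntable's centre, 120 degrees anticlockwise (from above) from the knob. Three of the five cups hold dolls at the start, two are empty; which ones varies.
- cup2 (a point): cup 2 of the turntable: centre of its white floor, level with the disc's top face. Green collar, 56 mm inside and 64 mm outside diameter, 20 mm high. It lies 110 mm from the turntable's centre, 180 degrees anticlockwise (from above) from the knob. Three of the five cups hold dolls at the start, two are empty; which ones varies.
- cup3 (a point): cup 3 of the turntable: centre of its white floor, level with the disc's top face. Green collar, 56 mm inside and 64 mm outside diameter, 20 mm high. It lies 110 mm from the turntable's centre, 240 degrees anticlockwise (from above) from the knob. Three of the five cups hold dolls at the start, two are empty; which ones varies.
- cup4 (a point): cup 4 of the turntable: centre of its white floor, level with the disc's top face. Green collar, 56 mm inside and 64 mm outside diameter, 20 mm high. It lies 110 mm from the turntable's centre, 300 degrees anticlockwise (from above) from the knob. Three of the five cups hold dolls at the start, two are empty; which ones varies.
- knob_grip (a point): middle of the turntable's red crank knob, on its axis: an upright round grip 30 mm in diameter and 48 mm tall (from 24 mm below to 24 mm above this point) that spins freely on a steel pin; 110 mm from the turntable's centre, 80 mm above the disc, 125 mm above the bench. Moves with the disc.
- pointer (a point): where the middle of the knob stands, seen from above, when the knob is at the red pointer: 110 mm from the turntable's centre on the pointer's line, 45 mm above the bench. The red pointer itself is fixed to the grey stand from 145 to 185 mm from the centre on the same line, up to 44 mm high; behind it, 220 to 250 mm from the centre, stands the black curing lamp, 150 mm wide and 170 mm tall.
- carousel (a joint): turn of the turntable (rad): 0 at the start, grows clockwise seen from above; stays where it is left (stiff, about 2 N at the knob). It cannot go more than 0.3 back from the start.
- tin: varnish tin with a blue label, 58 mm in diameter, 85 mm tall. A bystander: leave it alone. Origin at its underside's centre.
- jar: amber jar with a steel lid, 54 mm in diameter, 95 mm tall. A bystander: leave it alone. Origin at its underside's centre.
- turned_blank: dark turned wooden blank with a waist, 52 mm in diameter, 105 mm tall. A bystander: leave it alone. Origin at its underside's centre.
- mallet: mallet, 200 mm long, lying. A bystander: leave it alone. Origin under its middle; it lies along its own x.
- carving_knife: blue-handled carving tool, 170 mm long, lying. A bystander: leave it alone. Origin under its middle; it lies along its own x.
- water_bottle: clear water bottle, 62 mm in diameter, 170 mm tall. A bystander: leave it alone. Origin at its underside's centre.
- sanding_block: green sanding block, 120 x 50 x 35 mm, lying. A bystander: leave it alone. Origin at its underside's centre.
Mind the look-alikes: they are no part of the job. Leave any pink or purple look-alike of the spare_a alone. What is shaped like the doll_a but pink or purple is not meant.

How it is judged:
By the outcome, as a careful person would: the job done as asked, in the order asked, and still so for the second after the job is handed in, with the robot touching nothing.
It also fails if it takes over 72 s, if anything falls off the work surface, if the arm or the gripper's body presses on something with over 40 N, if the wrist force passes 120 N, or if a joint passes its speed limit or range.

## Robot

A 6-joint arm with a two-finger parallel gripper is mounted at the origin on the work surface. World frame = base frame: x ahead of the robot, y to its left, z up, the work surface at z = 0. Lengths are in m, angles in rad, forces in N, time in s.
With the tool pointing down it reaches from about 0.425 to 0.95 m from the base axis. Payload 3.5 kg.
Tool frame: the origin (TCP) lies at the very end of the fingers, on their centre line; the grasp point (between the pads) lies 19 mm behind it (ctrl.pinch_z is the distance from the TCP to the grasp point, in m); z points along the fingers, y is the line along which they close (so a half turn about z gives the same grasp; the last joint's range is limited). The gripper opens to 85 mm and grips with 20 to 120 N. Pads are 22 mm wide; open, the fingers measure 114 mm over their backs; the gripper's body (76 mm by 85 mm) begins 54 mm behind the grasp point. The pads swing forward as they close: fully open they stand 13 mm farther back than shut.
Start: joints at [-1.342, 0.286, 1.577, -0, 1.279, -0.15], TCP at [0.25, -0.627, 0.231] pointing down, gripper open.
Joint ranges: [-2.77, 2.77], [-0.9, 2.22], [0.21, 2.48], [-1.53, 4.67], [0.24, 2.81], [-2.84, 2.84]. Speed limits (rad/s): [2.79, 2.79, 3.14, 3.14, 3.14, 3.14].

## Interface

Orientations are given as a unit quaternion [x, y, z, w].
In Python, from plant import ctrl gives the robot as it stands. The module is installed in compiled form; this text tells all that it offers.
- The arm moves only by the shell command python3 -m crank 'ROWS' [OPENING] [FORCE]. ROWS is JSON, a list of rows, each a list of 6 numbers: the shift along the tool's x, y, z in cm, then the turn, a rotation vector about the tool's x, y, z in rad. In form: [[tx, ty, tz, rx, ry, rz], ...]. A call has 1 to 10 rows; each row is the pose to reach, as a shift and turn from the pose commanded when the call began, along the tool's axes at that moment; what a row does not reach only later rows make up. A row lasts 1/10 s, in which the tool goes at most 50 mm and 8.59 degrees, less where a joint would pass 70% of its speed; a pose out of reach is approached as far as the arm can. A call with a gripper value outside its range is refused whole. OPENING is the opening, from 0 (shut) to 1 (fully open), set as the call begins (- or left out, the last holds). The fingers move at their own pace and stop on an object; FORCE is the grip in N (left out, the last holds). Time passes only in rows, so rows that repeat a pose let the fingers close. It gives the time, the measured TCP pose, the force, the opening and the grip force at its end, in the units of the state.
- ctrl.get_state(): the state, without advancing time (a new reading comes with each control period).
- ctrl.read_camera(name): name is "scene" or "top"; returns (picture, depth): 420x560x3 uint8, blue, green, red; 420x560 float32, m along the optical axis (not along the pixel's ray), 0 where there is no reading.
- ctrl.camera_info(name): a dict with "K" (3x3 intrinsics, pixels), "k1" (the pictures are not rectified: a ray, as slopes to the right and down, at radius r is drawn at 1 + k1 r^2 times it, then the intrinsics apply), "origin" and "orientation" of the camera in the world. Camera axes: x right, y down, z forward; pixel columns grow to the right and rows downward; lengths in m; the calibration is good to about 2 mm. A picture is of the moment at which its call begins. camera_info takes no time and is no camera call.
- ctrl.sign_off(): hands the job in; it is judged then, once.
The state is a dict: "time": time; "qpos": joint angles; "dq": joint speeds; "joint_efforts": joint torques, N m; "eef_pos": TCP position; "tcp_rot": TCP orientation; "contact_force": force on the tool from outside, world axes, zero at the start; "wrist_torque": the same for the moment, N m; "opening": opening from 0.0 (shut) to 1.0 (fully open); "finger_force": force on a finger pad.
Only numpy, scipy, OpenCV 4.12 (cv2) and the standard library are available. Lean on these libraries where they do the work, as an engineer would, in place of code of your own. Each camera call takes 0.05 s, during which the arm holds its last target. There are 200 camera calls.

## Working session

There is one attempt and no reset: what is moved stays moved. The work goes in short steps, Python scripts to look and compute and a shell command to move; the robot and the scene stay as the last step left them, time stands still between calls to the robot, and variables do not carry over. Pictures are saved under pics/ and viewed, at most 10 in all, crops included, and the job is handed in when it is done.

```bash
mkdir -p pics
cat > h.py <<'E'
import numpy as np, cv2
from plant import ctrl
from scipy.spatial.transform import Rotation as R
def cam(name,fn=None):
    p,d=ctrl.read_camera(name)
    if fn: cv2.imwrite('pics/'+fn+'.png',p)
    np.savez('/tmp/'+name,p=p,d=d); return p,d
def ray(name,u,v):
    i=ctrl.camera_info(name);K=np.array(i['K'],float)
    u=np.atleast_1d(u).astype(float);v=np.atleast_1d(v).astype(float)
    x=(u-K[0,2])/K[0,0];y=(v-K[1,2])/K[1,1];a,b=x.copy(),y.copy()
    for _ in range(8):
        s=1+i['k1']*(a*a+b*b);a,b=x/s,y/s
    o=np.array(i['orientation'],float)
    M=o if o.shape==(3,3) else R.from_quat(o).as_matrix()
    return np.array(i['origin'],float),np.stack([a,b,1+0*a],1)@M.T
def atz(name,u,v,z):
    o,r=ray(name,u,v);return o+r*((z-o[2])/r[:,2])[:,None]
def pts(name):
    d=np.load('/tmp/'+name+'.npz')['d'];v,u=np.mgrid[:d.shape[0],:d.shape[1]]
    o,r=ray(name,u.ravel(),v.ravel());P=o+r*d.reshape(-1,1);P[d.ravel()==0]=np.nan
    return P.reshape(d.shape+(3,))
E
python3 - <<'E'
from h import *
for n in('scene','top'):
    cam(n,n+'0');print(n,ctrl.camera_info(n))
s=ctrl.get_state();print(s)
E
```

```text
scene {'K': array([[447.1197602 ,   0.        , 285.85485366],
       [  0.        , 447.1197602 , 206.84102444],
       [  0.        ,   0.        ,   1.        ]]), 'k1': -0.14347047354144735, 'origin': array([ 1.08563913, -0.67333445,  0.98270803]), 'orientation': array([ 0.87626192,  0.30313465, -0.13094182, -0.35089694])}
top {'K': array([[449.64735649,   0.        , 275.01644393],
       [  0.        , 449.64735649, 205.88816056],
       [  0.        ,   0.        ,   1.        ]]), 'k1': -0.038871672454459216, 'origin': array([ 0.44245614, -0.01810184,  1.21435379]), 'orientation': array([ 0.70979769, -0.70283604,  0.02814361, -0.03763876])}
{'time': 0.1, 'qpos': array([-1.34198018e+00,  2.87113787e-01,  1.57805311e+00, -9.66484596e-06,
        1.27860786e+00, -1.49971681e-01]), 'dq': array([ 0.00112071, -0.00392816, -0.00387828,  0.0032834 ,  0.00126597,
       -0.0018504 ]), 'joint_efforts': array([ 5.69871681e-04, -4.07298088e+01, -2.93700027e+01, -1.46652364e-04,
        3.38814141e-03,  9.22303684e-06]), 'eef_pos': array([ 0.2495155 , -0.62653823,  0.23004884]), 'tcp_rot': array([ 9.82117672e-01,  1.88264941e-01, -4.76229365e-05, -1.09001899e-03]), 'contact_force': array([ 0.2696439 ,  0.22845021, -0.09557109]), 'wrist_torque': array([ 0.06135519, -0.05459772,  0.01620942]), 'finger_force': 0.0, 'opening': 0.9989532654959135}
```

View pics/top0.png

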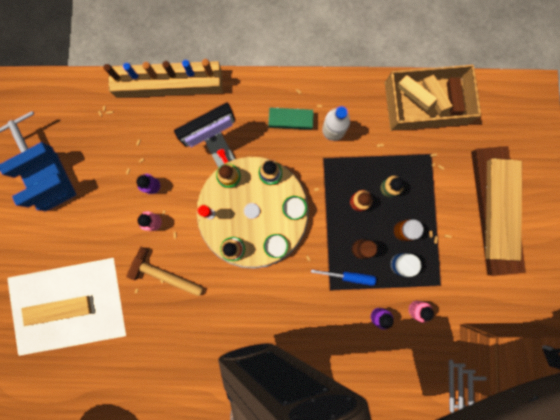

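View pics/scene0.png

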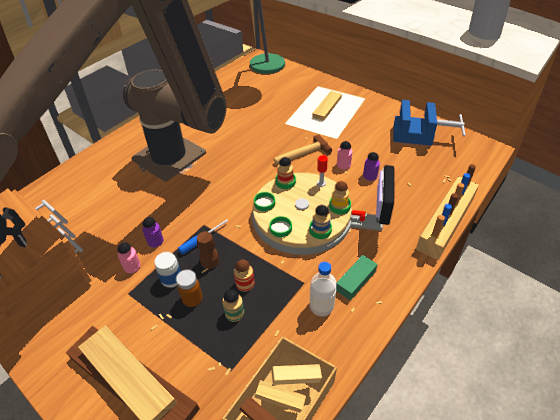

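Top view: the turntable hub is at (251,211), the knob at (205,211), the pointer at (222,157), and the empty cups at (294,208) and (276,245). The dolls are at (229,176), (271,172) and (232,248). The spares are on the black mat: green at (394,186), red with brown hair at (362,200). In the scene view the green spare is at (233,305) and the red one at (244,275).

Run:
```python
from h import *
T=pts('top');S=pts('scene')
A=np.concatenate([T.reshape(-1,3),S.reshape(-1,3)])
def fit(n,u,v,z,rad=.03):
    c=atz('top',u,v,z)[0]
    for _ in range(4):
        out=[]
        for nm,P in(('top',T),('scene',S)):
            Q=P.reshape(-1,3);m=(np.hypot(Q[:,0]-c[0],Q[:,1]-c[1])<rad)&(Q[:,2]>z-.02)&(Q[:,2]<z+.03)
            q=Q[m]; out.append((len(q),q.mean(0).round(4) if len(q) else None, q[:,2].max().round(4) if len(q) else None))
        q=T.reshape(-1,3);m=(np.hypot(q[:,0]-c[0],q[:,1]-c[1])<rad)&(q[:,2]>z-.02)&(q[:,2]<z+.03)
        if m.sum(): c=q[m].mean(0)
    print(n,out)
for a in [('spare_a',394,186,.085,.022),('spare_b',362,200,.085,.022),('tin',407,265,.085),('jar',412,229,.095),('blank',366,248,.1),
 ('doll1',229,176,.13),('doll2',271,172,.13),('doll3',232,248,.13),('knob',205,211,.145,.02),('hub',251,211,.053,.022),('bottle',337,122,.16)]: fit(*a)
print('cup',atz('top',[294,276,251,222],[208,245,211,157],.065),atz('top',[294,276,251,222],[208,245,211,157],.045))
print('scene cups rim',atz('scene',[264,281,302],[201,227,204],.065))
# spheres: circle of disc top edge pts
q=T.reshape(-1,3);c=atz('top',251,211,.045)[0]
d=np.hypot(q[:,0]-c[0],q[:,1]-c[1]);m=(d<.17)&(q[:,2]>.035)&(q[:,2]<.055)
print(np.median(q[m&(d<.13)][:,2]),cv2.minEnclosingCircle((q[m][:,:2]*1000).astype(np.float32)))
p=np.load('/tmp/top.npz')['p'];s=np.load('/tmp/scene.npz')['p']
a=cv2.resize(p[140:280,180:320],None,fx=4,fy=4,interpolation=2);cv2.imwrite('pics/c1.png',a)
b=cv2.resize(s[140:340,140:400],None,fx=3,fy=3,interpolation=2);cv2.imwrite('pics/c2.png',b)
c=cv2.resize(p[140:290,310:450],None,fx=4,fy=4,interpolation=2);cv2.imwrite('pics/c3.png',c)
```

```text
spare_a [(166, array([ 0.6074, -0.3072,  0.088 ]), np.float64(0.0978)), (162, array([ 0.6152, -0.3144,  0.0879]), np.float64(0.0976))]
spare_b [(163, array([ 0.5691, -0.2254,  0.088 ]), np.float64(0.0969)), (149, array([ 0.5765, -0.2329,  0.0871]), np.float64(0.0984))]
tin [(428, array([ 0.4035, -0.3364,  0.0822]), np.float64(0.0907)), (322, array([ 0.4087, -0.3404,  0.0829]), np.float64(0.0892))]
jar [(315, array([ 0.4929, -0.3449,  0.0933]), np.float64(0.0998)), (291, array([ 0.499 , -0.3498,  0.0927]), np.float64(0.0995))]
blank [(272, array([ 0.4435, -0.2285,  0.1011]), np.float64(0.1101)), (269, array([ 0.4522, -0.2371,  0.099 ]), np.float64(0.1098))]
doll1 [(175, array([0.6275, 0.1181, 0.1331]), np.float64(0.1448)), (139, array([0.6337, 0.1125, 0.131 ]), np.float64(0.1446))]
doll2 [(171, array([0.6386, 0.0115, 0.1334]), np.float64(0.1424)), (152, array([0.645 , 0.0052, 0.1317]), np.float64(0.1433))]
doll3 [(179, array([0.4396, 0.1049, 0.1342]), np.float64(0.1441)), (120, array([0.4458, 0.0992, 0.1307]), np.float64(0.1437))]
knob [(136, array([0.5303, 0.1667, 0.1454]), np.float6
[... 154 characters left out ...]
 0.056 , 0.0523]), np.float64(0.0579))]
bottle [(135, array([ 0.7644, -0.1573,  0.1667]), np.float64(0.1752)), (179, array([ 0.7719, -0.164 ,  0.1637]), np.float64(0.1736))]
cup [[ 0.54466911 -0.05084214  0.065     ]
 [ 0.44961875 -0.00564064  0.065     ]
 [ 0.53591121  0.05942235  0.065     ]
 [ 0.67606222  0.13712065  0.065     ]] [[ 0.54644772 -0.05141186  0.045     ]
 [ 0.44974338 -0.0054238   0.045     ]
 [ 0.53753743  0.06077135  0.045     ]
 [ 0.68012722  0.13982169  0.045     ]]
scene cups rim [[ 0.45682185 -0.0104305   0.065     ]
 [ 0.55880248 -0.05822043  0.065     ]
 [ 0.55119392  0.0469604   0.065     ]]
0.04465240279676319 ((550.4970703125, 64.19759368896484), 156.394775390625)
```

View pics/c1.png

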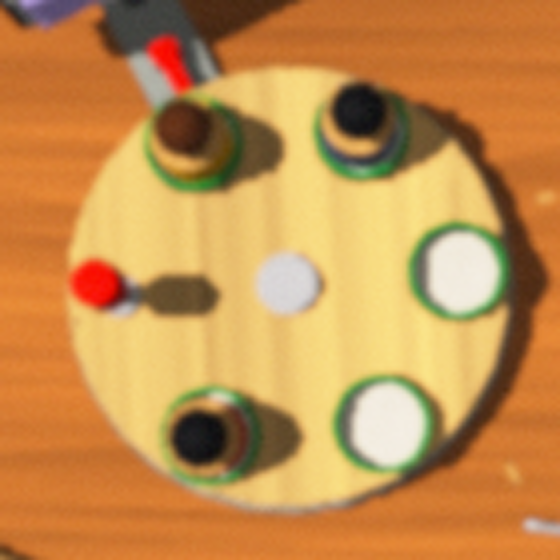

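View pics/c2.png

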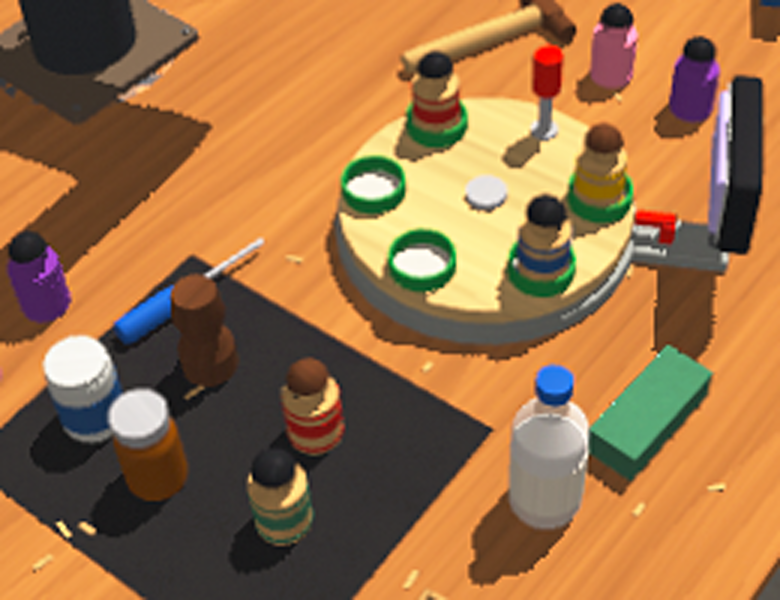

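View pics/c3.png

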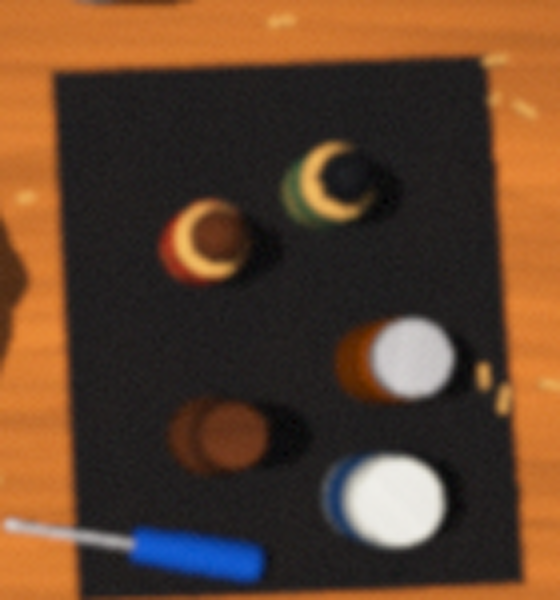

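The crops show the same layout enlarged. c1 has the hub at (288,283), the knob top at (97,285), and the empty cups at (460,271) and (385,425). c2 has the matching points at hub (487,191), knob (547,72), and cups (422,260) and (373,184). The spares' heads are at (348,172) and (220,236) in c3, and at (274,468) and (308,383) in c2.

```bash
cat >> h.py <<'E'
def tri(t,s):
    A=np.zeros((3,3));b=np.zeros(3);L=[]
    for n,p in(('top',t),('scene',s)):
        o,r=ray(n,*p);r=r[0]/np.linalg.norm(r[0]);M=np.eye(3)-np.outer(r,r);A+=M;b+=M@o;L.append((o,M))
    x=np.linalg.solve(A,b);return x,[np.linalg.norm(M@(x-o)) for o,M in L]
E
python3 - <<'E'
from h import *
f=lambda p,o,s:((p[0]+.5)/s-.5+o[0],(p[1]+.5)/s-.5+o[1])
c1=lambda *p:f(p,(180,140),4);c2=lambda *p:f(p,(140,140),3);c3=lambda *p:f(p,(310,140),4)
for n,t,s in[('sa',c3(348,172),c2(274,468)),('sb',c3(220,236),c2(308,383)),('knobtop',c1(97,285),c2(547,55)),('hub',c1(288,283),c2(487,190)),
 ('cupR',c1(460,271),c2(422,260)),('cupN',c1(385,425),c2(373,184)),('d1',c1(183,129),c2(604,141)),('d2',c1(360,110),c2(548,215)),('d3',c1(199,436),c2(435,69))]:
    x,e=tri(t,s);print(n,x.round(4),np.round(e,4))
print('ptr ends',atz('top',*c1(165,45),.044),atz('top',*c1(183,87),.044))
# pointer pixels by colour, both views, line fit
for n,(u0,u1,v0,v1) in(('top',(213,235,145,168)),('scene',(345,370,205,222))):
    p=np.load('/tmp/'+n+'.npz')['p'].astype(int)[v0:v1,u0:u1]
    v,u=np.where((p[...,2]>150)&(p[...,1]<70)&(p[...,0]<70))
    P=atz(n,u+u0,v+v0,.042);d=P[:,:2]-P[:,:2].mean(0);w,V=np.linalg.eigh(d.T@d);print(n,len(u),P.mean(0).round(4),V[:,1])
s=ctrl.get_state();M=R.from_quat(s['tcp_rot']).as_matrix();print(M.round(4))
E
```

```text
sa [ 0.6106 -0.3108  0.0808] [0.0002 0.0002]
sb [ 0.5706 -0.2295  0.0733] [0.0015 0.0015]
knobtop [0.5298 0.1681 0.1449] [0.0016 0.0016]
hub [0.5398 0.0598 0.0514] [0.0015 0.0015]
cupR [ 0.5485 -0.0516  0.0544] [0.0017 0.0017]
cupN [ 0.4486 -0.0041  0.0547] [0.0016 0.0016]
d1 [0.6287 0.1215 0.1219] [0.0018 0.0018]
d2 [0.6417 0.0127 0.1211] [0.0019 0.0019]
d3 [0.4398 0.1072 0.1217] [0.0007 0.0007]
ptr ends [[0.69680489 0.14331951 0.044     ]] [[0.66864186 0.13074305 0.044     ]]
top 78 [0.6873 0.1398 0.042 ] [-0.85180679 -0.52385608]
scene 49 [0.6897 0.1376 0.042 ] [-0.94534104 -0.32608331]
[[ 9.291e-01  3.698e-01 -5.000e-04]
 [ 3.698e-01 -9.291e-01  2.100e-03]
 [ 3.000e-04 -2.200e-03 -1.000e+00]]
```

```bash
cat > go.py <<'E'
import sys
from h import *
# usage: go.py x y z closing_angle_deg -> shift/turn in tool axes
s=ctrl.get_state();M=R.from_quat(s['tcp_rot']).as_matrix();a=list(map(float,sys.argv[1:]))
print('t',s['time'],'pos',s['eef_pos'].round(4),'close ang',np.degrees(np.arctan2(M[1,1],M[0,1])).round(2),'q',s['qpos'].round(2),'F',s['contact_force'].round(1),'open',round(s['opening'],3),s['finger_force'])
if a:
    sh=M.T@(np.array(a[:3])-s['eef_pos']);t=np.radians(a[3]);z=np.array([0,0,-1.]);y=np.array([np.cos(t),np.sin(t),0]);G=np.stack([np.cross(y,z),y,z],1)
    print('cm',(sh*100).round(2),'rv',R.from_matrix(M.T@G).as_rotvec().round(3))
E
python3 -m crank '[[3,-2,0,0,0,-0.08],[7,-4,0,0,0,-0.18],[11,-6,0,0,0,-0.28],[15,-8.3,0,0,0,-0.38],[19,-10.5,0,0,0,-0.48],[23,-12.8,0,0,0,-0.58],[27,-15,0,0,0,-0.68],[31,-17,0,0,0,-0.757],[35,-19.5,0,0,0,-0.757],[39,-22,0,0,0,-0.757]]'
python3 go.py .572 -.2292 .15 -25
```

```text
time: 1.1
eef_pos: [0.5313, -0.2767, 0.2308]
tcp_rot: [0.843, 0.538, -0.0, -0.0]
contact_force: [0.3, -0.7, -0.4]
opening: 0.998
finger_force: 0.0
t 1.1 pos [ 0.5313 -0.2767  0.2308] close ang -24.93 q [-0.65  0.12  1.77 -0.    1.25 -0.21] F [ 0.3 -0.7 -0.4] open 0.998 0.0
cm [6.02 1.69 8.08] rv [-0.001 -0.     0.001]
```

```bash
python3 -m crank '[[2,0.6,2,0,0,0],[4.5,1.3,4,0,0,0],[6,1.7,6,0,0,0],[6,1.7,8,0,0,0],[6,1.7,8,0,0,0],[6,1.7,8,0,0,0]]' 1 40
python3 go.py .572 -.2292 .027 -25
```

```text
time: 1.7
eef_pos: [0.571, -0.2311, 0.1509]
tcp_rot: [0.843, 0.538, -0.0, -0.001]
contact_force: [-0.2, 0.1, -0.2]
opening: 1.002
finger_force: 0.0
t 1.7 pos [ 0.571  -0.2311  0.1509] close ang -24.93 q [-0.55  0.24  1.79 -0.    1.12 -0.11] F [-0.2  0.1 -0.2] open 1.002 0.0
cm [ 0.22  0.03 12.39] rv [-0.001 -0.     0.001]
```

```bash
python3 -m crank '[[0.2,0,3,0,0,0],[0.2,0,6,0,0,0],[0.2,0,9,0,0,0],[0.2,0,11,0,0,0],[0.2,0,12.3,0,0,0],[0.2,0,12.3,0,0,0]]' 1 40
python3 -m crank '[[0,0,0,0,0,0],[0,0,0,0,0,0],[0,0,0,0,0,0],[0,0,0,0,0,0],[0,0,0,0,0,0],[0,0,0,0,0,0],[0,0,0,0,0,0]]' 0 40
python3 go.py
```

```text
time: 2.3
eef_pos: [0.5715, -0.2295, 0.0275]
tcp_rot: [0.843, 0.538, -0.0, -0.001]
contact_force: [-0.4, 0.1, 0.8]
opening: 0.999
finger_force: 0.0
time: 3.0
eef_pos: [0.5735, -0.2302, 0.0304]
tcp_rot: [0.843, 0.538, 0.001, 0.001]
contact_force: [-0.2, 0.4, 6.6]
opening: 0.551
finger_force: 41.9
t 3.0 pos [ 0.5735 -0.2302  0.0304] close ang -24.92 q [-0.55  0.4   1.84 -0.    0.9  -0.11] F [-0.2  0.4  6.6] open 0.551 41.922751665115356
```

```bash
python3 -m crank '[[0,0,-0.5,0,0,0],[0,0,-1.5,0,0,0],[0,0,-3,0,0,0],[0,0,-6,0,0,0],[0,0,-9,0,0,0],[0,0,-11,0,0,0],[0,0,-12,0,0,0],[0,0,-12,0,0,0]]'
python3 go.py .449 -.004 .15 -25
python3 - <<'E'
from h import *
p,d=cam('scene');cv2.imwrite('pics/s1.png',cv2.resize(p[100:320,140:400],None,fx=3,fy=2.7))
E
```

```text
time: 3.8
eef_pos: [0.5731, -0.2299, 0.1508]
tcp_rot: [0.843, 0.538, 0.001, 0.002]
contact_force: [0.4, 1.2, -1.5]
opening: 0.551
finger_force: 41.4
t 3.8 pos [ 0.5731 -0.2299  0.1508] close ang -24.92 q [-0.55  0.24  1.79 -0.    1.11 -0.11] F [ 0.4  1.2 -1.5] open 0.551 41.39776110649109
cm [ 1.526e+01 -2.078e+01 -1.000e-02] rv [0.004 0.    0.001]
```

View pics/s1.png

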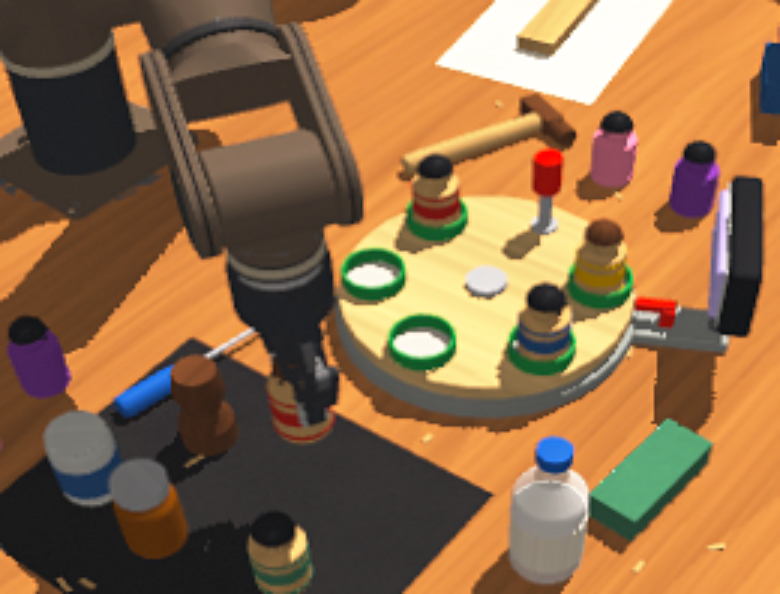

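The red-banded spare hangs upright in the gripper around (303,405), clear of the bench, and nothing else has moved. Next I check where it sits in the grip before placing it.

```bash
cat > held.py <<'E'
from h import *
from scipy.optimize import least_squares
s=ctrl.get_state();e=s['eef_pos'];P=pts('scene').reshape(-1,3)
d=np.hypot(P[:,0]-e[0],P[:,1]-e[1]);q=P[(d<.035)&(P[:,2]>e[2]-.05)&(P[:,2]<e[2]-.006)]
print(len(q),'zmin',np.sort(q[:,2])[:6].round(4))
f=least_squares(lambda c:np.hypot(q[:,0]-c[0],q[:,1]-c[1])-.024,e[:2],loss='soft_l1',f_scale=.001)
M=R.from_quat(s['tcp_rot']).as_matrix();print('axis',f.x.round(4),'tcp',e.round(4),'offset in tool mm',(M[:2,:2].T@(f.x-e[:2])*1000).round(1))
E
python3 held.py
# calibrate method on the standing dolls
python3 - <<'E'
from h import *
from scipy.optimize import least_squares
P=pts('scene').reshape(-1,3)
for n,c,z0,z1 in(('spare_a',(.611,-.311),.01,.05),('d2',(.640,.013),.07,.1),('knob',(.530,.168),.105,.145)):
    r=.015 if n=='knob' else .024
    d=np.hypot(P[:,0]-c[0],P[:,1]-c[1]);q=P[(d<.035)&(P[:,2]>z0)&(P[:,2]<z1)]
    f=least_squares(lambda c:np.hypot(q[:,0]-c[0],q[:,1]-c[1])-r,c,loss='soft_l1',f_scale=.001);print(n,len(q),f.x.round(4))
E
```

```text
104 zmin [0.1176 0.1191 0.12   0.1204 0.1221 0.1225]
axis [ 0.5726 -0.2285] tcp [ 0.5723 -0.2295  0.1489] offset in tool mm [ 1.  -0.1]
spare_a 169 [ 0.6105 -0.3108]
d2 129 [0.6405 0.0125]
knob 106 [0.5308 0.1695]
```

```bash
python3 -m crank '[[0.7,-1,0,0,0,0],[2.2,-3,0,0,0,0],[4.4,-6,0,0,0,0],[6.6,-9,0,0,0,0],[8.8,-12,0,0,0,0],[11,-15,0,0,0,0],[13,-17.8,0,0,0,0],[14.5,-19.8,0,0,0,0],[15.2,-20.8,0,0,0,0],[15.2,-20.8,0,0,0,0]]'
python3 -m crank '[[0,0,0,0,0,0],[0,0,0,0,0,0]]'
python3 go.py .448 -.0045 .077 -25
python3 - <<'E'
from h import *
cam('scene')
E
python3 held.py
```

```text
time: 4.85
eef_pos: [0.446, -0.0026, 0.1471]
tcp_rot: [0.842, 0.539, -0.001, -0.001]
contact_force: [-0.1, -0.6, -0.2]
opening: 0.55
finger_force: 41.4
time: 5.05
eef_pos: [0.4482, -0.0048, 0.1484]
tcp_rot: [0.843, 0.537, 0.0, 0.0]
contact_force: [1.3, -0.1, -0.6]
opening: 0.549
finger_force: 41.4
t 5.05 pos [ 0.4482 -0.0048  0.1484] close ang -24.98 q [-0.24 -0.14  2.19 -0.    1.09  0.2 ] F [ 1.3 -0.1 -0.6] open 0.549 41.432998180389404
cm [ 0.02 -0.03  7.14] rv [0. 0. 0.]
99 zmin [0.115  0.1184 0.1191 0.1203 0.1206 0.1207]
axis [ 0.447  -0.0038] tcp [ 0.4482 -0.0048  0.1484] offset in tool mm [ 0.4 -1.5]
```

```bash
python3 -m crank '[[0,0.1,1,0,0,0],[0,0.1,3,0,0,0],[0,0.1,4.5,0,0,0],[0,0.1,5.5,0,0,0],[0,0.1,6.2,0,0,0],[0,0.1,6.6,0,0,0],[0,0.1,6.9,0,0,0],[0,0.1,7.1,0,0,0],[0,0.1,7.3,0,0,0],[0,0.1,7.3,0,0,0]]'
python3 go.py .448 -.0045 .077 -25
```

```text
time: 6.1
eef_pos: [0.4487, -0.0044, 0.0755]
tcp_rot: [0.843, 0.538, 0.0, 0.0]
contact_force: [0.7, 1.1, -0.6]
opening: 0.549
finger_force: 41.6
t 6.1 pos [ 0.4487 -0.0044  0.0755] close ang -24.92 q [-0.24 -0.02  2.23 -0.    0.93  0.2 ] F [ 0.7  1.1 -0.6] open 0.549 41.55954122543335
cm [-0.04 -0.06 -0.15] rv [ 0.001 -0.     0.001]
```

```bash
python3 -m crank '[[0,0,0.1,0,0,0],[0,0,0.2,0,0,0],[0,0,0.3,0,0,0],[0,0,0.3,0,0,0]]'
python3 -m crank '[[0,0,0,0,0,0],[0,0,0,0,0,0],[0,0,0,0,0,0],[0,0,0,0,0,0]]' 0.85
python3 go.py
python3 - <<'E'
from h import *
p,d=cam('scene');cv2.imwrite('pics/s2.png',cv2.resize(p[130:290,200:400],None,fx=3.5,fy=3.5))
E
```

```text
time: 6.5
eef_pos: [0.4497, -0.0052, 0.0753]
tcp_rot: [0.843, 0.539, -0.0, 0.001]
contact_force: [-6.2, -1.6, 14.4]
opening: 0.553
finger_force: 42.8
time: 6.9
eef_pos: [0.4483, -0.0043, 0.072]
tcp_rot: [0.843, 0.538, -0.0, -0.0]
contact_force: [0.3, 0.3, 0.8]
opening: 0.851
finger_force: 0.0
t 6.9 pos [ 0.4483 -0.0043  0.072 ] close ang -24.92 q [-0.24 -0.02  2.23  0.    0.92  0.2 ] F [0.3 0.3 0.8] open 0.851 0.0
```

View pics/s2.png

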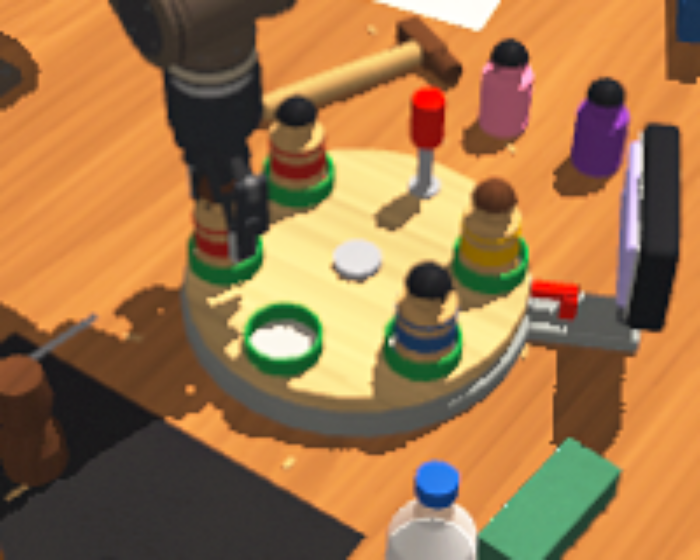

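The spare stands in the near cup at (225,240), and the collar surrounds its base. I back off and fetch spare_a.

```bash
python3 -m crank '[[0,0,-1,0,0,0],[0,0,-3,0,0,0],[0,0,-6,0,0,0],[0,0,-9,0,0,0],[0,0,-11,0,0,0],[0,0,-11,0,0,0],[0,0,-11,0,0,0]]' 1
python3 go.py .6106 -.311 .15 -25
```

```text
time: 7.65
eef_pos: [0.4485, -0.0043, 0.1824]
tcp_rot: [0.843, 0.538, 0.0, 0.0]
contact_force: [-0.2, 0.5, 0.6]
opening: 1.001
finger_force: 0.0
t 7.65 pos [ 0.4485 -0.0043  0.1824] close ang -24.92 q [-0.24 -0.18  2.16  0.    1.17  0.2 ] F [-0.2  0.5  0.6] open 1.001 0.0
cm [-20.98  27.62   3.25] rv [ 0.001 -0.     0.001]
```

```bash
python3 -m crank '[[-1,1.3,0,0,0,0],[-3,4,0,0,0,0],[-6,8,0,0,0,0],[-9,12,0,0,0,0],[-12,16,0.5,0,0,0],[-15,19.8,1,0,0,0],[-18,23.7,2,0,0,0],[-20,26.3,3,0,0,0],[-21,27.6,3.3,0,0,0],[-21,27.6,3.3,0,0,0]]'
python3 -m crank '[[0,0,0,0,0,0],[0,0,0,0,0,0]]'
python3 go.py .6106 -.311 .028 -25
```

```text
time: 8.65
eef_pos: [0.6093, -0.3137, 0.1453]
tcp_rot: [0.844, 0.537, -0.001, -0.002]
contact_force: [-0.1, 0.5, -0.0]
opening: 1.003
finger_force: 0.0
time: 8.85
eef_pos: [0.6098, -0.3103, 0.1487]
tcp_rot: [0.843, 0.538, -0.0, -0.001]
contact_force: [0.2, -0.2, -0.4]
opening: 1.005
finger_force: 0.0
t 8.85 pos [ 0.6098 -0.3103  0.1487] close ang -24.89 q [-0.62  0.38  1.62  0.    1.15 -0.18] F [ 0.2 -0.2 -0.4] open 1.005 0.0
cm [-0.03  0.12 12.07] rv [-0.001 -0.     0.002]
```

```bash
python3 -m crank '[[0,0.1,3,0,0,0],[0,0.1,6,0,0,0],[0,0.1,9,0,0,0],[0,0.1,11,0,0,0],[0,0.1,12.1,0,0,0],[0,0.1,12.1,0,0,0]]' 1 40
python3 -m crank '[[0,0,0,0,0,0],[0,0,0,0,0,0],[0,0,0,0,0,0],[0,0,0,0,0,0],[0,0,0,0,0,0],[0,0,0,0,0,0],[0,0,0,0,0,0]]' 0 40
python3 -m crank '[[0,0,-0.5,0,0,0],[0,0,-1.5,0,0,0],[0,0,-3,0,0,0],[0,0,-6,0,0,0],[0,0,-9,0,0,0],[0,0,-11,0,0,0],[0,0,-12,0,0,0],[0,0,-12,0,0,0],[0,0,-12,0,0,0]]'
python3 - <<'E'
from h import *
cam('scene')
E
python3 held.py; python3 go.py .5489 -.0506 .15 -25
```

```text
time: 9.45
eef_pos: [0.6102, -0.31, 0.0268]
tcp_rot: [0.843, 0.538, -0.001, -0.001]
contact_force: [0.6, -0.5, -0.1]
opening: 0.998
finger_force: 0.0
time: 10.15
eef_pos: [0.6125, -0.3123, 0.0306]
tcp_rot: [0.843, 0.538, 0.001, 0.002]
contact_force: [0.0, 1.5, 5.7]
opening: 0.552
finger_force: 41.9
time: 11.05
eef_pos: [0.6107, -0.3112, 0.1475]
tcp_rot: [0.843, 0.538, -0.0, -0.001]
contact_force: [-0.7, 0.5, -1.5]
opening: 0.551
finger_force: 41.4
111 zmin [0.1151 0.1155 0.116  0.1164 0.1171 0.1179]
axis [ 0.6111 -0.3112] tcp [ 0.6103 -0.3109  0.1466] offset in tool mm [0.1 0.8]
t 11.1 pos [ 0.6103 -0.3109  0.1466] close ang -24.93 q [-0.62  0.38  1.61 -0.    1.15 -0.18] F [-0.2 -0.5 -1.8] open 0.549 41.39548301696777
cm [ 21.02 -16.54  -0.28] rv [-0.003 -0.001  0.001]
```

```bash
python3 -m crank '[[1,-0.8,0,0,0,0],[3,-2.4,0,0,0,0],[6,-4.7,0,0,0,0],[9,-7.1,0,0,0,0],[12,-9.4,0,0,0,0],[15,-11.8,0,0,0,0],[18,-14.2,-0.2,0,0,0],[20,-15.7,-0.2,0,0,0],[21,-16.5,-0.2,0,0,0],[21,-16.5,-0.2,0,0,0]]'
python3 -m crank '[[0,0,0,0,0,0],[0,0,0,0,0,0]]'
python3 - <<'E'
from h import *
cam('scene')
E
python3 held.py; python3 go.py .5489 -.0506 .0755 -25
```

```text
time: 12.1
eef_pos: [0.549, -0.0498, 0.1494]
tcp_rot: [0.842, 0.539, -0.001, -0.001]
contact_force: [-0.1, 0.3, -1.4]
opening: 0.553
finger_force: 41.4
time: 12.3
eef_pos: [0.5504, -0.0527, 0.1502]
tcp_rot: [0.843, 0.537, -0.0, 0.0]
contact_force: [0.8, 0.5, 0.0]
opening: 0.552
finger_force: 41.4
106 zmin [0.1199 0.1202 0.1207 0.1208 0.1209 0.1227]
axis [ 0.5491 -0.0525] tcp [ 0.5504 -0.0527  0.1503] offset in tool mm [-0.4 -1.3]
t 12.35 pos [ 0.5504 -0.0527  0.1503] close ang -25.01 q [-0.28  0.1   1.95 -0.    1.09  0.16] F [-0.4  0.1 -0.9] open 0.549 41.42306327819824
cm [ 0.13 -0.23  7.48] rv [ 0.  0. -0.]
```

```bash
python3 -m crank '[[0.1,-0.15,1,0,0,0],[0.1,-0.15,3,0,0,0],[0.1,-0.15,4.5,0,0,0],[0.1,-0.15,5.5,0,0,0],[0.1,-0.15,6.2,0,0,0],[0.1,-0.15,6.6,0,0,0],[0.1,-0.15,6.9,0,0,0],[0.1,-0.15,7.2,0,0,0],[0.1,-0.15,7.4,0,0,0],[0.1,-0.15,7.5,0,0,0]]'
python3 -m crank '[[0,0,0.1,0,0,0],[0,0,0.2,0,0,0],[0,0,0.2,0,0,0]]'
python3 go.py .5489 -.0506 .0755 -25
```

```text
time: 13.35
eef_pos: [0.5493, -0.05, 0.0756]
tcp_rot: [0.843, 0.538, 0.0, 0.0]
contact_force: [-1.7, 0.1, 5.8]
opening: 0.547
finger_force: 42.1
time: 13.65
eef_pos: [0.5504, -0.0499, 0.0755]
tcp_rot: [0.843, 0.538, 0.001, 0.001]
contact_force: [-1.2, 2.0, 7.2]
opening: 0.55
finger_force: 42.2
t 13.65 pos [ 0.5504 -0.0499  0.0755] close ang -24.91 q [-0.27  0.2   1.99  0.    0.95  0.16] F [-1.2  2.   7.2] open 0.55 42.19026982784271
cm [-0.12 -0.11  0.  ] rv [ 0.002 -0.001  0.002]
```

```bash
python3 -m crank '[[0,0,0,0,0,0],[0,0,0,0,0,0],[0,0,0,0,0,0],[0,0,-1,0,0,0],[0,0,-3,0,0,0],[0,0,-6,0,0,0],[0,0,-9,0,0,0],[0,0,-11.5,0,0,0],[0,0,-12,0,0,0],[0,0,-12,0,0,0]]' 0.9
python3 go.py .5301 .1686 .195 -25
python3 - <<'E'
from h import *
p,d=cam('top');q,d=cam('scene')
cv2.imwrite('pics/s3.png',np.hstack([cv2.resize(p[140:280,180:320],(400,400)),cv2.resize(q[140:290,220:370],(400,400))]))
E
```

```text
time: 14.65
eef_pos: [0.5497, -0.0502, 0.1945]
tcp_rot: [0.843, 0.538, 0.001, 0.001]
contact_force: [-0.7, 0.4, -0.9]
opening: 0.898
finger_force: 0.0
t 14.65 pos [ 0.5497 -0.0502  0.1945] close ang -24.93 q [-0.27  0.05  1.92 -0.    1.17  0.16] F [-0.7  0.4 -0.9] open 0.898 0.0
cm [ 19.02 -11.    -0.07] rv [ 0.003 -0.     0.001]
```

View pics/s3.png

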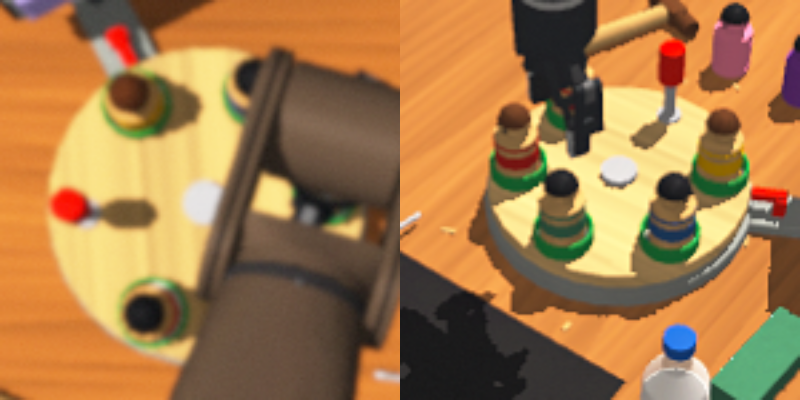

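Both spares stand upright in their cups: red at (517,150), green at (563,215). The knob is still at its starting place, at (70,206) in the left half. Now to the knob.

```bash
python3 -m crank '[[1,-0.6,0,0,0,0],[3,-1.7,0,0,0,0],[6,-3.5,0,0,0,0],[9,-5.2,0,0,0,0],[12,-7,0,0,0,0],[15,-8.7,0,0,0,0],[17.5,-10.1,0,0,0,0],[19,-11,0,0,0,0],[19,-11,0,0,0,0],[19,-11,0,0,0,0]]' 0.9
python3 -m crank '[[0,0,0,0,0,0],[0,0,0,0,0,0]]'
python3 go.py .5301 .1686 .113 -25
```

```text
time: 15.75
eef_pos: [0.5286, 0.169, 0.192]
tcp_rot: [0.843, 0.538, -0.001, -0.0]
contact_force: [0.5, -0.3, -0.4]
opening: 0.899
finger_force: 0.0
time: 15.95
eef_pos: [0.5294, 0.1679, 0.193]
tcp_rot: [0.843, 0.537, -0.0, -0.0]
contact_force: [-0.4, -0.2, -0.4]
opening: 0.901
finger_force: 0.0
t 15.95 pos [0.5294 0.1679 0.193 ] close ang -24.99 q [ 0.12  0.06  1.91 -0.    1.17  0.56] F [-0.4 -0.2 -0.4] open 0.901 0.0
cm [0.1  0.03 8.  ] rv [-0.  0.  0.]
```

```bash
python3 -m crank '[[0.1,0,2,0,0,0],[0.1,0,4,0,0,0],[0.1,0,6,0,0,0],[0.1,0,7.3,0,0,0],[0.1,0,8,0,0,0],[0.1,0,8,0,0,0]]' 0.9
python3 -m crank '[[0,0,0,0,0,0],[0,0,0,0,0,0],[0,0,0,0,0,0],[0,0,0,0,0,0],[0,0,0,0,0,0],[0,0,0,0,0,0],[0,0,0,0,0,0]]' 0 30
python3 go.py
python3 - <<'E'
import numpy as np
# rows for tool-fixed orientation, closing ang -25: tool x=(.423,-?)
t=np.radians(-25);y=np.array([np.cos(t),np.sin(t)]);x=np.array([-np.sin(t),np.cos(t)])
# z down: x = cross(y,z)
x=np.cross([y[0],y[1],0],[0,0,-1])[:2];print(x,y)
C=np.array([.5395,.059]);p=lambda a:11*np.array([np.cos(np.radians(a)),np.sin(np.radians(a))])
def call(a0,offs):
    print(round(a0,1),'['+','.join('[%.1f,%.1f,0,0,0,0]'%tuple((p(a0-o)-p(a0))@np.stack([x,y],1)+0) for o in offs)+']')
call(94.9,[.5,1.5,3,5,7.5,10,12.5,15,17.5,20])
a=74.9
while a>29: call(a,np.arange(1,11)*2.5);a-=25
E
```

```text
time: 16.55
eef_pos: [0.5294, 0.1691, 0.1124]
tcp_rot: [0.843, 0.538, -0.001, -0.0]
contact_force: [-0.3, 0.0, -0.6]
opening: 0.901
finger_force: 0.0
time: 17.25
eef_pos: [0.5305, 0.1697, 0.1144]
tcp_rot: [0.843, 0.538, 0.001, 0.0]
contact_force: [-0.7, -1.3, 5.3]
opening: 0.345
finger_force: 29.8
t 17.25 pos [0.5305 0.1697 0.1144] close ang -24.92 q [0.13 0.16 1.96 0.   1.02 0.56] F [-0.7 -1.3  5.3] open 0.345 29.829790592193604
[0.42261826 0.90630779] [ 0.90630779 -0.42261826]
94.9 [[0.0,0.1,0,0,0,0],[0.1,0.3,0,0,0,0],[0.3,0.5,0,0,0,0],[0.4,0.9,0,0,0,0],[0.6,1.3,0,0,0,0],[0.8,1.7,0,0,0,0],[1.0,2.2,0,0,0,0],[1.1,2.7,0,0,0,0],[1.2,3.1,0,0,0,0],[1.3,3.6,0,0,0,0]]
74.9 [[0.1,0.5,0,0,0,0],[0.1,1.0,0,0,0,0],[0.2,1.4,0,0,0,0],[0.2,1.9,0,0,0,0],[0.2,2.4,0,0,0,0],[0.1,2.9,0,0,0,0],[0.1,3.3,0,0,0,0],[-0.0,3.8,0,0,0,0],[-0.1,4.3,0,0,0,0],[-0.2,4.8,0,0,0,0]]
49.9 [[-0.1,0.5,0,0,0,0],[-0.3,0.9,0,0,0,0],[-0.5,1.4,0,0,0,0],[-0.7,1.8,0,0,0,0],[-0.9,2.2,0,0,0,0],[-1.1,2.7,0,0,0,0],[-1.4,3.1,0,0,0,0],[-1.6,3.5,0,0,0,0],[-1.9,3.8,0,0,0,0],[-2.2,4.2,0,0,0,0]]
```

```bash
python3 -m crank '[[0.0,0.1,0,0,0,0],[0.1,0.3,0,0,0,0],[0.3,0.5,0,0,0,0],[0.4,0.9,0,0,0,0],[0.6,1.3,0,0,0,0],[0.8,1.7,0,0,0,0],[1.0,2.2,0,0,0,0],[1.1,2.7,0,0,0,0],[1.2,3.1,0,0,0,0],[1.3,3.6,0,0,0,0]]'
cat > ang.py <<'E'
from h import *
s=ctrl.get_state();r=s['eef_pos'][:2]-[.5395,.059];print('t',s['time'],'ang',np.degrees(np.arctan2(r[1],r[0])).round(1),'rad',np.hypot(*r).round(4),'z',s['eef_pos'][2].round(4),'F',s['contact_force'].round(1))
E
python3 ang.py
```

```text
time: 18.25
eef_pos: [0.5683, 0.1668, 0.1144]
tcp_rot: [0.843, 0.538, 0.0, -0.0]
contact_force: [-1.8, 1.4, 6.1]
opening: 0.34
finger_force: 30.1
t 18.25 ang 75.0 rad 0.1116 z 0.1144 F [-1.8  1.4  6.1]
```

```bash
python3 -m crank '[[0.1,0.5,0,0,0,0],[0.1,1.0,0,0,0,0],[0.2,1.4,0,0,0,0],[0.2,1.9,0,0,0,0],[0.2,2.4,0,0,0,0],[0.1,2.9,0,0,0,0],[0.1,3.3,0,0,0,0],[0,3.8,0,0,0,0],[-0.1,4.3,0,0,0,0],[-0.2,4.8,0,0,0,0]]'
python3 ang.py
python3 -m crank '[[-0.1,0.5,0,0,0,0],[-0.3,0.9,0,0,0,0],[-0.5,1.4,0,0,0,0],[-0.7,1.8,0,0,0,0],[-0.9,2.2,0,0,0,0],[-1.1,2.7,0,0,0,0],[-1.4,3.1,0,0,0,0],[-1.6,3.4,0,0,0,0],[-1.75,3.65,0,0,0,0],[-1.8,3.7,0,0,0,0]]'
python3 -m crank '[[0,0,0,0,0,0],[0,0,0,0,0,0]]'
python3 ang.py
python3 - <<'E'
from h import *
p,d=cam('top');q,d=cam('scene')
cv2.imwrite('pics/s4.png',np.hstack([cv2.resize(p[130:270,180:320],(400,400)),cv2.resize(q[130:290,240:400],(400,400))]))
import numpy as np
y=np.array([.906,-.4226]);x=np.array([.4226,.9063]);p=lambda a:11*np.array([np.cos(np.radians(a)),np.sin(np.radians(a))])
a=28.2
for k in range(12):
    print(round(a,1),'['+','.join('[%.2f,%.2f,0,0,0,0]'%tuple((p(a-o)-p(a))@np.stack([x,y],1)+0) for o in np.arange(1,11)*3)+']');a-=30
E
```

```text
time: 19.25
eef_pos: [0.6114, 0.1449, 0.1144]
tcp_rot: [0.843, 0.538, 0.001, -0.0]
contact_force: [-0.7, 2.5, 4.8]
opening: 0.343
finger_force: 30.1
t 19.25 ang 50.1 rad 0.112 z 0.1144 F [-0.7  2.5  4.8]
time: 20.25
eef_pos: [0.6381, 0.1122, 0.1144]
tcp_rot: [0.843, 0.538, 0.002, 0.001]
contact_force: [2.0, 3.3, 6.0]
opening: 0.346
finger_force: 30.0
time: 20.45
eef_pos: [0.6381, 0.1122, 0.1144]
tcp_rot: [0.843, 0.538, 0.002, 0.001]
contact_force: [1.6, 2.4, 5.9]
opening: 0.344
finger_force: 30.0
t 20.45 ang 28.3 rad 0.112 z 0.1144 F [1.6 2.4 5.9]
28.2 [[-0.36,0.45,0,0,0,0],[-0.74,0.88,0,0,0,0],[-1.14,1.30,0,0,0,0],[-1.56,1.69,0,0,0,0],[-2.01,2.05,0,0,0,0],[-2.47,2.40,0,0,0,0],[-2.95,2.72,0,0,0,0],[-3.44,3.01,0,0,0,0],[-3.95,3.28,0,0,0,0],[-4.47,3.52,0,0,0,0]]
-1.8 [[-0.54,0.21,0,0,0,0],[-1.08,0.40,0,0,0,0],[-1.63,0.55,0,0,0,0],[-2.20,0.68,0,0,0,0],[-2.76,0.78,0,0,0,0],[-3.34,0.84,0,0,0,0],[-3.91,0.88,0,0,0,0],[-4.49,0.89,0,0,0,0],[-5.06,0.87,0,0,0,0],[-5.64,0.81,0,0,0,0]]
-31.8 [[-0.57,-0.08,0,0,0,0],[-1.13,-0.20,0,0,0,0],[-1.69,-0.34,0,0,0,0],[-2.24,-0.51,0,0,0,0],[-2.78,-0.71,0,0,
[... 1374 characters left out ...]
0],[4.33,1.47,0,0,0,0],[4.82,1.78,0,0,0,0],[5.29,2.11,0,0,0,0]]
-241.8 [[0.45,0.36,0,0,0,0],[0.88,0.74,0,0,0,0],[1.30,1.14,0,0,0,0],[1.69,1.56,0,0,0,0],[2.06,2.00,0,0,0,0],[2.40,2.47,0,0,0,0],[2.72,2.95,0,0,0,0],[3.01,3.44,0,0,0,0],[3.28,3.95,0,0,0,0],[3.52,4.47,0,0,0,0]]
-271.8 [[0.21,0.53,0,0,0,0],[0.40,1.08,0,0,0,0],[0.55,1.63,0,0,0,0],[0.68,2.20,0,0,0,0],[0.78,2.76,0,0,0,0],[0.84,3.34,0,0,0,0],[0.88,3.91,0,0,0,0],[0.89,4.49,0,0,0,0],[0.87,5.06,0,0,0,0],[0.81,5.63,0,0,0,0]]
-301.8 [[-0.08,0.57,0,0,0,0],[-0.20,1.13,0,0,0,0],[-0.34,1.69,0,0,0,0],[-0.51,2.24,0,0,0,0],[-0.71,2.78,0,0,0,0],[-0.94,3.31,0,0,0,0],[-1.19,3.83,0,0,0,0],[-1.47,4.33,0,0,0,0],[-1.78,4.82,0,0,0,0],[-2.11,5.29,0,0,0,0]]
```

View pics/s4.png

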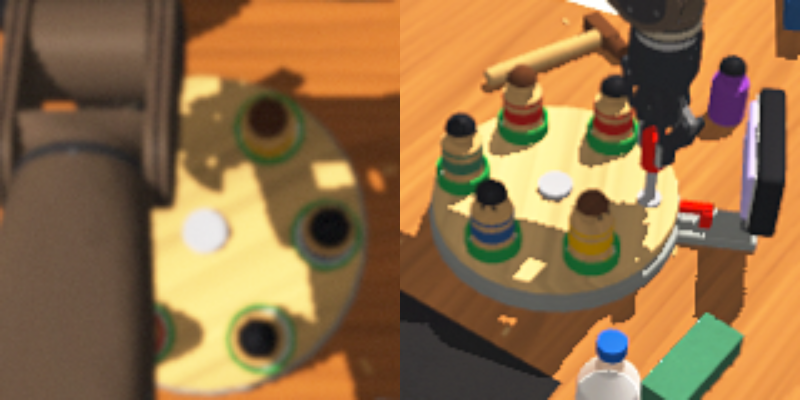

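At the pointer stop, all five dolls are upright, and the knob's foot at (650,195) lines up with the red pointer at (695,212). Now the full turn, in halves.

```bash
python3 -m crank '[[-0.2,0.25,0,0,0,0],[-0.6,0.7,0,0,0,0],[-1.1,1.25,0,0,0,0],[-1.55,1.7,0,0,0,0],[-2,2.05,0,0,0,0],[-2.45,2.4,0,0,0,0],[-2.95,2.7,0,0,0,0],[-3.45,3,0,0,0,0],[-3.95,3.3,0,0,0,0],[-4.47,3.52,0,0,0,0]]' | grep -E 'cont'
python3 ang.py
python3 -m crank '[[-0.54,0.21,0,0,0,0],[-1.08,0.4,0,0,0,0],[-1.63,0.55,0,0,0,0],[-2.2,0.68,0,0,0,0],[-2.76,0.78,0,0,0,0],[-3.34,0.84,0,0,0,0],[-3.91,0.88,0,0,0,0],[-4.49,0.89,0,0,0,0],[-5.06,0.87,0,0,0,0],[-5.64,0.81,0,0,0,0]]' | grep cont
python3 ang.py
python3 -m crank '[[-0.57,-0.08,0,0,0,0],[-1.13,-0.2,0,0,0,0],[-1.69,-0.34,0,0,0,0],[-2.24,-0.51,0,0,0,0],[-2.78,-0.71,0,0,0,0],[-3.31,-0.94,0,0,0,0],[-3.83,-1.19,0,0,0,0],[-4.33,-1.47,0,0,0,0],[-4.82,-1.78,0,0,0,0],[-5.29,-2.11,0,0,0,0]]' | grep cont
python3 ang.py
```

```text
contact_force: [4.3, 2.5, 6.2]
t 21.55 ang -1.4 rad 0.1117 z 0.1144 F [4.3 2.5 6.2]
contact_force: [1.8, 2.0, 6.4]
t 22.55 ang -31.3 rad 0.1109 z 0.1144 F [1.8 2.  6.4]
contact_force: [1.3, 2.3, 6.3]
t 23.55 ang -61.2 rad 0.1098 z 0.1144 F [1.3 2.3 6.3]
```

```bash
python3 -m crank '[[-0.45,-0.36,0,0,0,0],[-0.88,-0.74,0,0,0,0],[-1.3,-1.14,0,0,0,0],[-1.69,-1.56,0,0,0,0],[-2.06,-2,0,0,0,0],[-2.4,-2.47,0,0,0,0],[-2.72,-2.95,0,0,0,0],[-3.01,-3.44,0,0,0,0],[-3.28,-3.95,0,0,0,0],[-3.52,-4.47,0,0,0,0]]' | grep cont
python3 ang.py
python3 -m crank '[[-0.21,-0.53,0,0,0,0],[-0.4,-1.08,0,0,0,0],[-0.55,-1.63,0,0,0,0],[-0.68,-2.2,0,0,0,0],[-0.78,-2.76,0,0,0,0],[-0.84,-3.34,0,0,0,0],[-0.88,-3.91,0,0,0,0],[-0.89,-4.49,0,0,0,0],[-0.87,-5.06,0,0,0,0],[-0.81,-5.63,0,0,0,0]]' | grep cont
python3 ang.py
python3 -m crank '[[0.08,-0.57,0,0,0,0],[0.2,-1.13,0,0,0,0],[0.34,-1.69,0,0,0,0],[0.51,-2.24,0,0,0,0],[0.71,-2.78,0,0,0,0],[0.94,-3.31,0,0,0,0],[1.19,-3.83,0,0,0,0],[1.47,-4.33,0,0,0,0],[1.78,-4.82,0,0,0,0],[2.11,-5.29,0,0,0,0]]' | grep cont
python3 ang.py;python3 go.py
```

```text
contact_force: [2.4, 3.6, 8.2]
t 24.55 ang -91.2 rad 0.1089 z 0.1144 F [2.4 3.6 8.2]
contact_force: [4.8, 3.5, 6.2]
t 25.55 ang -121.2 rad 0.1082 z 0.1144 F [4.8 3.5 6.2]
contact_force: [5.2, 0.7, 4.9]
t 26.55 ang -151.3 rad 0.108 z 0.1143 F [5.2 0.7 4.9]
t 26.55 pos [0.4447 0.0071 0.1143] close ang -24.94 q [-0.21 -0.1   2.22 -0.    1.01  0.22] F [5.2 0.7 4.9] open 0.343 30.00213861465454
```

```bash
python3 -m crank '[[0.36,-0.45,0,0,0,0],[0.74,-0.88,0,0,0,0],[1.14,-1.3,0,0,0,0],[1.56,-1.69,0,0,0,0],[2.01,-2.05,0,0,0,0],[2.47,-2.4,0,0,0,0],[2.95,-2.72,0,0,0,0],[3.44,-3.01,0,0,0,0],[3.95,-3.28,0,0,0,0],[4.47,-3.52,0,0,0,0]]' | grep cont
python3 ang.py
python3 -m crank '[[0.54,-0.21,0,0,0,0],[1.08,-0.4,0,0,0,0],[1.63,-0.55,0,0,0,0],[2.2,-0.68,0,0,0,0],[2.76,-0.78,0,0,0,0],[3.34,-0.84,0,0,0,0],[3.91,-0.88,0,0,0,0],[4.49,-0.89,0,0,0,0],[5.06,-0.87,0,0,0,0],[5.64,-0.81,0,0,0,0]]' | grep cont
python3 ang.py
python3 -m crank '[[0.57,0.08,0,0,0,0],[1.13,0.2,0,0,0,0],[1.69,0.34,0,0,0,0],[2.24,0.51,0,0,0,0],[2.78,0.71,0,0,0,0],[3.31,0.94,0,0,0,0],[3.83,1.19,0,0,0,0],[4.33,1.47,0,0,0,0],[4.82,1.78,0,0,0,0],[5.29,2.11,0,0,0,0]]' | grep cont
python3 ang.py
```

```text
contact_force: [4.0, -2.1, 6.4]
t 27.55 ang 178.3 rad 0.1084 z 0.1143 F [ 4.  -2.1  6.4]
contact_force: [0.4, -3.5, 8.6]
t 28.55 ang 148.1 rad 0.1092 z 0.1143 F [ 0.4 -3.5  8.6]
contact_force: [-2.1, -0.9, 10.7]
t 29.55 ang 118.1 rad 0.1102 z 0.1143 F [-2.1 -0.9 10.7]
```

```bash
python3 -m crank '[[0.45,0.36,0,0,0,0],[0.88,0.74,0,0,0,0],[1.3,1.14,0,0,0,0],[1.69,1.56,0,0,0,0],[2.06,2,0,0,0,0],[2.4,2.47,0,0,0,0],[2.72,2.95,0,0,0,0],[3.01,3.44,0,0,0,0],[3.28,3.95,0,0,0,0],[3.52,4.47,0,0,0,0]]' | grep cont
python3 ang.py
python3 -m crank '[[0.21,0.53,0,0,0,0],[0.4,1.08,0,0,0,0],[0.55,1.63,0,0,0,0],[0.68,2.2,0,0,0,0],[0.78,2.76,0,0,0,0],[0.84,3.34,0,0,0,0],[0.88,3.91,0,0,0,0],[0.89,4.49,0,0,0,0],[0.87,5.06,0,0,0,0],[0.81,5.63,0,0,0,0]]' | grep cont
python3 ang.py
python3 - <<'E'
from h import *
p,d=cam('top')
cv2.imwrite('pics/ptr.png',p)
E
```

```text
contact_force: [-3.4, 1.2, 9.9]
t 30.55 ang 88.4 rad 0.1112 z 0.1143 F [-3.4  1.2  9.9]
contact_force: [0.6, 4.8, 8.2]
t 31.55 ang 58.7 rad 0.1118 z 0.1144 F [0.6 4.8 8.2]
```

```bash
python3 -m crank '[[-0.08,0.57,0,0,0,0],[-0.2,1.13,0,0,0,0],[-0.34,1.69,0,0,0,0],[-0.51,2.24,0,0,0,0],[-0.71,2.78,0,0,0,0],[-0.94,3.31,0,0,0,0],[-1.19,3.83,0,0,0,0],[-1.47,4.33,0,0,0,0],[-1.7,4.7,0,0,0,0],[-1.9,5,0,0,0,0]]' | grep cont
python3 ang.py
python3 -m crank '[[-0.1,0.15,0,0,0,0],[-0.2,0.3,0,0,0,0],[-0.2,0.3,0,0,0,0],[-0.2,0.3,0,0,0,0]]' | grep cont
python3 ang.py; python3 go.py .6381 .1122 .1144 -25
```

```text
contact_force: [3.5, 4.3, 6.2]
t 32.6 ang 30.6 rad 0.112 z 0.1144 F [3.5 4.3 6.2]
contact_force: [3.6, 2.6, 4.8]
t 33.0 ang 28.6 rad 0.112 z 0.1144 F [3.6 2.6 4.8]
t 33.0 pos [0.6378 0.1126 0.1144] close ang -24.93 q [0.02 0.34 1.73 0.   1.06 0.45] F [3.6 2.6 4.8] open 0.341 30.124853253364563
cm [-0.03  0.04 -0.  ] rv [ 0.002 -0.002  0.001]
```

```bash
python3 -m crank '[[-0.03,0.05,0,0,0,0],[-0.03,0.05,0,0,0,0],[-0.03,0.05,0,0,0,0]]' | grep cont
python3 ang.py
python3 -m crank '[[0,0,0,0,0,0],[0,0,0,0,0,0],[0,0,0,0,0,0],[0,0,0,0,0,0],[0,0,-1,0,0,0],[0,0,-3,0,0,0],[0,0,-6,0,0,0],[0,0,-9,0,0,0],[0,0,-11,0,0,0],[0,0,-11,0,0,0]]' 0.9
python3 go.py .5 -.35 .24 -25
```

```text
contact_force: [3.3, 2.5, 6.7]
t 33.3 ang 28.4 rad 0.112 z 0.1144 F [3.3 2.5 6.7]
time: 34.3
eef_pos: [0.6393, 0.1118, 0.2287]
tcp_rot: [0.843, 0.538, 0.004, 0.002]
contact_force: [-0.7, 0.4, 0.7]
opening: 0.9
finger_force: 0.0
t 34.3 pos [0.6393 0.1118 0.2287] close ang -24.92 q [ 0.02  0.23  1.65 -0.    1.25  0.45] F [-0.7  0.4  0.7] open 0.9 0.0
cm [-47.74   6.83  -1.25] rv [ 0.008 -0.004  0.001]
```

```bash
python3 -m crank '[[-2,0.3,0,0,0,0],[-6,0.9,0,0,0,0],[-10,1.5,0,0,0,0],[-14,2,0,0,0,0],[-18,2.5,0,0,0,0],[-22,3,0,0,0,0],[-26,3.6,0,0,0,0],[-30,4.2,0,0,0,0],[-34,4.8,0,0,0,0],[-36,5,0,0,0,0]]' |grep eef
python3 -m crank '[[-3,0.5,0,0,0,0],[-7,1,0,0,0,0],[-10,1.5,0,0,0,0],[-12,1.8,0,0,0,0],[-12,1.8,0,0,0,0],[-12,1.8,0,0,0,0]]' |grep eef
python3 - <<'E'
from h import *
p,d=cam('top');q,d=cam('scene')
cv2.imwrite('pics/s5.png',np.hstack([cv2.resize(p[130:270,180:320],(400,400),interpolation=2),cv2.resize(q[130:290,240:400],(400,400))]))
for n in('top','scene'):
    im=np.load('/tmp/'+n+'.npz')['p'].astype(int);P=pts(n)
    m=(im[...,2]>130)&(im[...,1]<70)&(im[...,0]<70)&(P[...,2]>.11)&(P[...,2]<.16)&(np.hypot(P[...,0]-.637,P[...,1]-.111)<.04)
    v,u=np.where(m);print(n,m.sum(),u.mean(),v.mean(),P[m].mean(0))
E
```

```text
eef_pos: [0.5291, -0.2382, 0.2218]
eef_pos: [0.496, -0.3517, 0.222]
top 105 228.33333333333334 167.42857142857142 [0.63417743 0.11030408 0.14595913]
scene 132 341.6136363636364 188.3939393939394 [0.64284211 0.10455448 0.1366474 ]
```

View pics/s5.png

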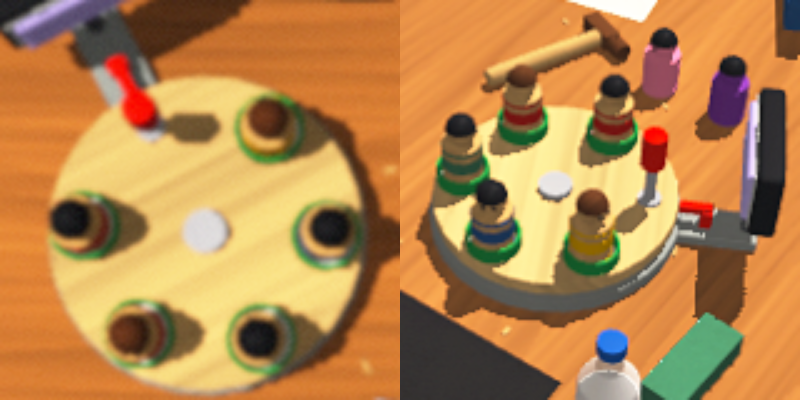

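In the last view the knob's foot at (152,131) lies on the line from the hub at (206,231) to the red pointer at (119,72), about 28.4° against 28.7°. All five dolls stand upright in their cups, and the robot is clear of everything.

```bash
python3 -c "
from plant import ctrl
print(ctrl.sign_off())"
```

```text
the job is handed in; nothing more can be done
None
```

Job handed in: both spares stand in the two empty cups, and the turntable was wound clockwise to the pointer and one more full turn; the last picture shows the knob at the pointer and all five dolls upright.

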